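# Swing the tube rack into its dock until the catch snaps

### The job

Without lifting the blue tube rack, slide it lengthwise until its heel end is up against the dock's end wall, then push near its free end so that it swings round the pivot post, heel staying home, until the spring catch has given way and snapped shut in front of the rack, holding it against the rubber pad. Go gently: neither the end wall nor the stop behind the pad may be rammed, the tubes must stay standing in the rack, and the tip box and the small bottle stay where they are; let go at the end.

Things in the scene. Friction and masses are not known exactly. Their poses are not given: they have to be found in the camera images.
- dock: Aluminium rack dock fixed to the table. Origin: the heel corner on the table. +y runs along the docked rack, +x to the back, away from the robot, z up. End wall: face at y = 0, x = -18 to 100 mm, 42 mm high. Back rail: 28 mm high, front face at x = 84 mm, y = -16 to 274 mm; at the heel a white guide slants from x = 84 mm (y = 50) to 68 mm (y = 0). A grey stop block with rubber pad and catch is clamped on its far end.
- dock_post (a point): Foot of the round steel pivot post's axis (dock x = -9, y = 25 mm), 18 mm diameter, 43 mm high. The docked rack's front face touches it at dock x = 0.
- dock_pad (a point): NOMINAL centre of the round rubber pad's face (dock x = 62, y = 211, z = 22 mm; 16 mm diameter). The stop block, with pad and catch, is really set up to 9 mm nearer or farther along x, unmeasured: find it by feel. The pad yields 1.5 N per mm for 2.5 mm, then is hard. Docked, the rack keeps it pressed in by 0 to 2 mm.
- dock_tooth (a point): NOMINAL inner end of the catch's orange tooth (dock x = -1.5, y = 216, z = 41.5 mm; x off by the same unmeasured setting). Lock face: the tooth's back, at this x. The bevel runs from here forward and outward to dock x = -47, y = 239 mm. The catch arm, 36 to 48 mm high, reaches round the rack's free end, out to y = 248 mm.
- rack: Blue tube rack, 64 x 221 x 55 mm (x, y, z), about 0.3 kg, standing on the table. Origin: centre of its underside; y runs from heel end (-y) to free end (+y), front face is -x. Starts with the heel between post and rail, 10 to 40 mm short of the end wall, turned about 38 deg (+z) out towards the robot. Sides flat; push low, 15 to 40 mm up. Docked: origin about x = 32, y = 110 mm of the dock.
- rack_heel_corner (a point): Lower front corner of the rack at its heel end (point on the rack at x = -32, y = -110.5, z = 0 mm). With the heel home it touches the end wall: y = 0 in the dock frame.
- rack_free_corner (a point): Lower front corner of the rack at its free end (point on the rack at x = -32, y = +110.5, z = 0 mm).
- catch (a joint): Opening angle of the spring catch, rad: 0 shut (as at the start); the rack's free end pushes it out to about 0.13, then holds it near 0.05; it snaps back to 0 when the rack's front face has passed the lock face. Passing takes about 3 to 8 N of push near the free end, pad included; 15 N is ramming.
- tube_red: Capped sample tube, red cap, 15 x 15 x 81 mm, standing loose in a hole of the rack; origin at the centre of its foot, z along the tube.
- tube_yellow: The same, yellow cap.
- tube_purple: The same, purple cap.
- tip_box: Bystander: pipette tip box, 72 x 122 x 64 mm, loose, left of the work; origin at the centre of its underside.
- buffer_bottle: Bystander: small white dropper bottle with green band, 29 mm diameter, 71 mm high, loose, left behind the work; origin at the centre of its underside.
Mind the look-alikes: they are no part of the job. What is shaped like the rack but white is not meant.

How it is judged:
On the way, in this order (a step that is already met when the one before it is completed fails the run):
1. the heel end of the rack is up against the dock's end wall (heel corner within 10 mm of it), the rack still swung out (y of rack_heel_corner in the frame of dock below 0.01 m and angle between the y axis of rack and the y axis of dock, either way round above 0.25 rad), for 0.2 s.
2. the rack, heel still within 12 mm of the end wall, has pushed the catch open (y of rack_heel_corner in the frame of dock below 0.012 m and value of joint catch above 0.08 rad), for 0.05 s.
At the end, for the whole second after the job is handed in: The rack rests along the dock, parallel within 0.1 rad, heel corner within 8 mm of the end wall and -6 to 10 mm from the post line in x, free corner at x = -14 to 17 mm of the dock, catch shut (under 0.025 rad) in front of it, tubes standing in it within 0.25 rad of upright (y of rack_heel_corner in the frame of dock below 0.008 m and x of rack_heel_corner in the frame of dock between -0.006 and 0.01 m and x of rack_free_corner in the frame of dock between -0.014 and 0.017 m and angle between the y axis of rack and the y axis of dock, either way round below 0.1 rad and value of joint catch below 0.025 rad and height (world z) of rack below 0.004 m and linear speed of rack below 0.01 m/s and height (world z) of each of tube_red, tube_yellow, tube_purple below 0.02 m and angle between each of tube_red, tube_yellow, tube_purple's own z axis and vertical below 0.25 rad); the robot touches nothing.
It fails at once if the rack pressed against the dock with more than 25 N (end wall, post, pad or catch) (contact force between rack and dock above 25 N).
It fails at once if the rack, swung in to within 0.25 rad of the dock, rammed against pad, catch and guides with more than 16 N (angle between the y axis of rack and the y axis of dock, either way round below 0.25 rad and contact force between rack and dock above 16 N).
It fails at once if the rack lifted more than 12 mm or tipped over 0.2 rad (height (world z) of rack above 0.012 m or angle between rack's own z axis and vertical above 0.2 rad).
It fails at once if a tube leaned over by more than 0.5 rad (angle between any of tube_red, tube_yellow, tube_purple's own z axis and vertical above 0.5 rad).
It fails at once if the tip box or the small bottle moved by more than 30 mm (distance of any of tip_box, buffer_bottle from where it was at the start of the episode above 0.03 m).
It also fails if it takes over 64 s, if anything falls off the work surface, if the arm or the gripper's body presses on something with over 40 N, if the wrist force passes 120 N, or if a joint passes its speed limit or range.

### The arm

A 6-joint arm with a two-finger parallel gripper is mounted at the origin on a cart in front of the work surface, level with it; the furniture and walls round the work are solid. World frame = base frame: x ahead of the robot, y to its left, z up, the work surface at z = 0. Lengths are in m, angles in rad, forces in N, time in s.
With the tool pointing down it reaches from about 0.25 to 0.85 m from the base axis. Payload 12.5 kg.
Tool frame: the origin (TCP) lies midway between the tips of the shut fingers; the grasp point (between the pads) lies bot.grip_depth behind it (bot.grip_depth is the distance from the TCP to the grasp point, in m); z points along the fingers, y is the direction in which the jaws open and shut (so a half turn about z gives the same grasp; the last joint's range is limited). The gripper opens to 93 mm and grips with 3 to 60 N. Pads are 15 mm wide; open, the fingers measure 128 mm over their backs; the gripper's body (75 mm by 188 mm) begins 65 mm behind the grasp point.
Start: joints at [-1.36, 0.351, 1.652, -0, 1.139, -0.085], TCP at [0.16, -0.526, 0.219] pointing down, gripper open.
Joint ranges: [-2.75, 2.75], [-0.79, 2.1], [0.01, 2.65], [-1.57, 4.71], [0.07, 3.14], [-2.87, 2.87]. Speed limits (rad/s): [2.22, 2.22, 2.79, 3.14, 3.14, 3.14].

### API

Orientations are given as a rotation vector (axis times angle).
In Python, from plant import get_state, optics, job, bot gives the robot as it stands.
- The arm moves only by the tool servo_tool, never from a script. Its argument "steps" is a list that holds one entry, the list of rows, each a list of 5 numbers: the finger opening in cm, from 0 to 9.3, then the shift along the tool's x, y, z in cm, then the turn about the tool's z in rad. A call has 1 to 20 rows; each row shifts and turns the pose as measured when the row begins, along the tool's axes as they then stand; what a row does not reach is not made up. A row lasts 1/8 s, in which the tool goes at most 62.5 mm and 10.7 degrees, less where a joint would pass 70% of its speed; a pose out of reach is approached as far as the arm can. A call is refused whole if a number of a shift passes 6.25 or a number of a turn 0.188, either way. A call with a gripper value outside its range is refused whole. The fingers move at their own pace and stop on an object; "force" is the grip in N (left out, the last holds). Time passes only in rows, so rows that do not move let the fingers close. It gives the time, the measured TCP pose, the force and the opening at its end, in the units of the state.
- get_state(): the state, without advancing time (a new reading comes with each control period).
- optics.camera(name): name is "scene" or "top" or "wrist"; returns (picture, depth): 400x640x3 uint8, blue, green, red; 400x640 float32, m along the optical axis (not along the pixel's ray), 0 where there is no reading.
- optics.camera_info(name): a dict with "camera_matrix" (3x3 intrinsics, pixels), "extrinsics" (4x4, takes a point from camera to world coordinates). Camera axes: x right, y down, z forward; pixel columns grow to the right and rows downward; lengths in m; the calibration is good to about 2 mm. A picture is of the moment at which its call begins: read the wrist's pose just before it. camera_info takes no time and is no camera call; for the wrist camera it gives the pose at the moment of the call.
- job.hand_in(): hands the job in, once; it reports no verdict.
The state is a dict: "time_s": time; "qpos": joint angles; "qd": joint speeds; "joint_efforts": joint torques, N m; "tool_pos": TCP position; "ee_rot": TCP orientation; "wrist_force": force on the tool from outside, world axes, zero at the start; "torque": the same for the moment, N m; "grip_width": opening from 0.0 (shut) to 1.0 (fully open).
Only numpy, scipy, OpenCV 4.12 (cv2) and the standard library are available. Lean on these libraries where they do the work, as an engineer would, in place of code of your own. Each camera call takes 0.05 s, during which the arm holds its last target.

## Working session

There is one attempt and no reset: what is moved stays moved. The work goes in short steps, Python scripts to look and compute and a tool call to move; the robot and the scene stay as the last step left them, time stands still between calls to the robot, and variables do not carry over. Pictures are saved under pics/ and viewed, and the job is handed in when it is done.

Besides the shell and the picture viewer there is one more tool, called after "Call:" as name(argument=value, ...), one argument or row to a line, values as JSON. servo_tool: Moves the arm, as the interface text tells. Its arguments: {"type":"object","properties":{"steps":{"type":"array"},"force":{"type":"number"}},"required":["steps"]}

```bash
ls; mkdir -p pics; python3 - <<'E'
from plant import get_state, optics, job, bot
import cv2, numpy as np
s=get_state(); print(s, bot.grip_depth)
for n in ("scene","top"):
    p,d=optics.camera(n); cv2.imwrite(f"pics/{n}0.png",p); np.save(f"pics/{n}0_d.npy",d)
    i=optics.camera_info(n); print(n,np.round(i["camera_matrix"],2).tolist(),np.round(i["extrinsics"],4).tolist())
E
```

```text
pics
{'time_s': 0.0, 'qpos': array([-1.35958617e+00,  3.51254071e-01,  1.65242145e+00, -7.41418207e-06,
        1.13910265e+00, -8.46019968e-02]), 'qd': array([ 0.00042141, -0.00123149, -0.00094552, -0.00087585,  0.00136509,
       -0.00041025]), 'joint_efforts': array([ 1.21100100e-03, -4.97318923e+01, -2.85256004e+01,  6.98963972e-02,
        2.56150804e-02, -1.28865718e-04]), 'tool_pos': array([ 0.16028313, -0.52576528,  0.21809267]), 'ee_rot': array([-3.10612166e+00, -4.62798853e-01,  1.28312159e-04]), 'wrist_force': array([-0.54653634,  0.10577031,  0.47539789]), 'torque': array([ 0.05102254, -0.01357156,  0.03183087]), 'grip_width': 1.001685376334616} 0.0188
scene [[431.68, 0.0, 318.77], [0.0, 431.68, 202.82], [0.0, 0.0, 1.0]] [[-0.9276, -0.2886, 0.2373, 0.2679], [-0.3737, 0.7127, -0.5937, 0.7155], [0.0022, -0.6394, -0.7689, 0.9351], [0.0, 0.0, 0.0, 1.0]]
top [[509.39, 0.0, 312.31], [0.0, 509.39, 197.77], [0.0, 0.0, 1.0]] [[-0.0188, -0.9857, 0.1674, 0.3182], [-0.9998, 0.0202, 0.0067, 0.0374], [-0.0099, -0.1672, -0.9859, 1.3535], [0.0, 0.0, 0.0, 1.0]]
```

View pics/scene0.png

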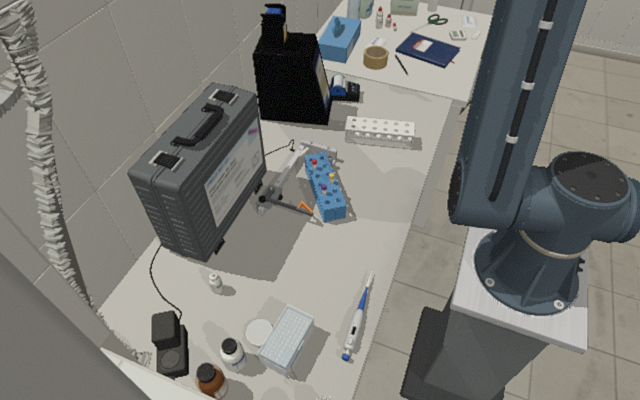

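View pics/top0.png

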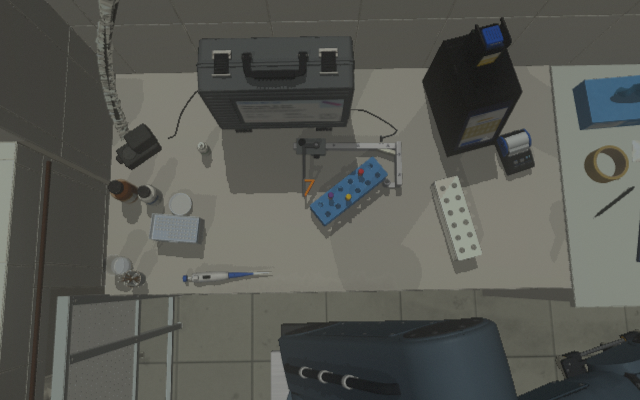

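```bash
cat > h.py <<'E'
import numpy as np, cv2
from plant import get_state, optics, job, bot
def ray(name,uv,z,info=None):
    i=info or optics.camera_info(name); K=np.array(i["camera_matrix"]); T=np.array(i["extrinsics"])
    uv=np.atleast_2d(uv).astype(float)
    r=np.c_[(uv[:,0]-K[0,2])/K[0,0],(uv[:,1]-K[1,2])/K[1,1],np.ones(len(uv))]@T[:3,:3].T
    c=T[:3,3]; return c+r*((z-c[2])/r[:,2])[:,None]
E
python3 - <<'E'
import cv2
p=cv2.imread('pics/top0.png')[120:240,280:420]; p=cv2.convertScaleAbs(p,alpha=1.5)
cv2.imwrite('pics/top0z.png',cv2.resize(p,None,fx=5,fy=5,interpolation=cv2.INTER_CUBIC)[:600])
p=cv2.imread('pics/scene0.png')[130:230,240:360]
cv2.imwrite('pics/sc0z.png',cv2.resize(p,None,fx=6,fy=6,interpolation=cv2.INTER_CUBIC))
E
```

```text
(no output)
```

View pics/top0z.png

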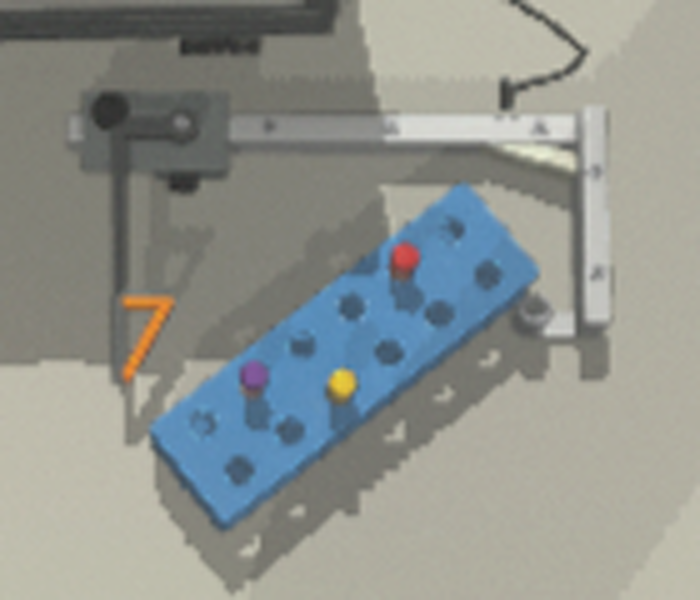

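View pics/sc0z.png

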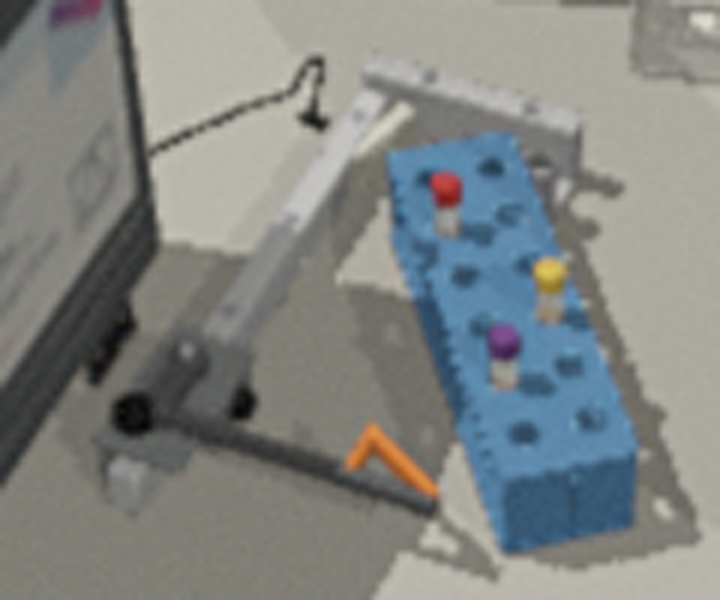

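```bash
cat > rk.py <<'E'
from h import *
def rack(name="top",p=None,info=None,zt=0.055):
    if p is None: p,_=optics.camera(name)
    hsv=cv2.cvtColor(p,cv2.COLOR_BGR2HSV)
    m=cv2.inRange(hsv,(98,110,100),(115,255,255))
    return p,m
E
python3 - <<'E'
from h import *
c=lambda *a:np.array([(280+x/5,120+y/5) for x,y in a])
p=cv2.imread('pics/top0.png'); hsv=cv2.cvtColor(p,cv2.COLOR_BGR2HSV)
m=cv2.inRange(hsv,(98,100,60),(115,255,255)); m[:120]=0;m[240:]=0;m[:,:280]=0;m[:,420:]=0
m=cv2.morphologyEx(m,cv2.MORPH_CLOSE,np.ones((9,9)))
cn=max(cv2.findContours(m,0,2)[0],key=cv2.contourArea)
w=ray("top",cn[:,0],0.055)[:,:2]
r=cv2.minAreaRect((w*1000).astype(np.float32)); print("rect",r,cv2.boxPoints(r))
print("corners",ray("top",c((466,185),(540,270),(225,525),(152,432)),.055).round(4)[:,:2].tolist())
print("wall inner",ray("top",c((583,110),(582,325)),.042).round(4)[:,:2].tolist())
print("wall outer",ray("top",c((607,110),(607,325)),.042).round(4)[:,:2].tolist())
print("rail",ray("top",c((230,143),(490,144)),.028).round(4)[:,:2].tolist())
print("post",ray("top",c((535,312)),.043).round(4)[:,:2].tolist())
print("tooth",ray("top",c((122,298),(172,298),(127,380)),.048).round(4)[:,:2].tolist())
E
```

```text
rect ((556.21533203125, -48.485107421875), (66.00151824951172, 211.1021270751953), 37.0976448059082) [[ 466.22787    15.798105]
 [ 593.5594   -152.5788  ]
 [ 646.20276  -112.76832 ]
 [ 518.8713     55.60858 ]]
corners [[0.6436, -0.1153], [0.5973, -0.152], [0.4672, 0.015], [0.5161, 0.0515]]
wall inner [[0.6865, -0.1804], [0.5702, -0.1745]]
wall outer [[0.6862, -0.1932], [0.5699, -0.1876]]
rail [[0.6762, 0.0071], [0.6727, -0.1322]]
post [[0.5775, -0.1501]]
tooth [[0.5884, 0.066], [0.5879, 0.0398], [0.5448, 0.0641]]
```

```bash
cat > plan.py <<'E'
from h import *
from scipy.spatial.transform import Rotation as R
def pose():
    s=get_state(); M=R.from_rotvec(s["ee_rot"]).as_matrix(); return s,M,np.degrees(np.arctan2(M[1,0],M[0,0]))
def rows(target,phi,n):
    s,M,p0=pose(); d=(np.array(target)-s["tool_pos"])/n; dp=np.radians(phi-p0)/n
    for i in range(n):
        f=np.radians(p0)+i*dp; x=np.array([np.cos(f),np.sin(f)]); y=np.array([np.sin(f),-np.cos(f)])
        print([round(100*float(v),2) for v in (d[:2]@x,d[:2]@y,-d[2])],round(-dp,3))
E
python3 -c "
from plan import *
rows((.473,.057,.16),128,13)"
```

```text
[3.61, -3.59, 0.45] -0.149
[4.1, -3.01, 0.45] -0.149
[4.5, -2.37, 0.45] -0.149
[4.8, -1.67, 0.45] -0.149
[5.0, -0.94, 0.45] -0.149
[5.08, -0.19, 0.45] -0.149
[5.06, 0.57, 0.45] -0.149
[4.92, 1.31, 0.45] -0.149
[4.67, 2.03, 0.45] -0.149
[4.31, 2.7, 0.45] -0.149
[3.86, 3.31, 0.45] -0.149
[3.33, 3.85, 0.45] -0.149
[2.72, 4.3, 0.45] -0.149
```

Call:
servo_tool(
  steps=[
    [[4,3.6,-3.6,0.4,-0.15],[4,4.1,-3.0,0.4,-0.15],[4,4.5,-2.4,0.4,-0.15],[4,4.8,-1.7,0.4,-0.15],[4,5.0,-0.9,0.4,-0.15],[4,5.1,-0.2,0.4,-0.15],[4,5.1,0.6,0.4,-0.15],[4,4.9,1.3,0.4,-0.15],[4,4.7,2.0,0.4,-0.15],[4,4.3,2.7,0.4,-0.15],[4,3.9,3.3,0.4,-0.15],[4,3.3,3.8,0.4,-0.15]],
  ],
)

```text
time_s: 1.6
tool_pos: [0.4379, 0.0369, 0.1682]
ee_rot: [-1.496, -2.762, -0.002]
wrist_force: [0.9, -0.2, 0.2]
grip_width: 0.429
```

```bash
python3 - <<'E'
from plan import *
i=optics.camera_info("wrist"); p,d=optics.camera("wrist"); cv2.imwrite("pics/w1.png",p)
np.savez("pics/w1.npz",d=d,K=i["camera_matrix"],T=i["extrinsics"])
s,M,a=pose(); print(s["tool_pos"],a,np.round(i["camera_matrix"],1).tolist(),np.round(i["extrinsics"],3).tolist())
rows((.473,.057,.16),128,1)
E
```

```text
[0.43948361 0.04071227 0.16796696] 123.63539570774392 [[315.3, 0.0, 319.4], [0.0, 315.3, 202.1], [0.0, 0.0, 1.0]] [[0.838, 0.522, 0.16, 0.394], [0.546, -0.802, -0.242, 0.105], [0.002, 0.291, -0.957, 0.334], [0.0, 0.0, 0.0, 1.0]]
[-0.5, 3.69, 0.8] -0.076
```

View pics/w1.png

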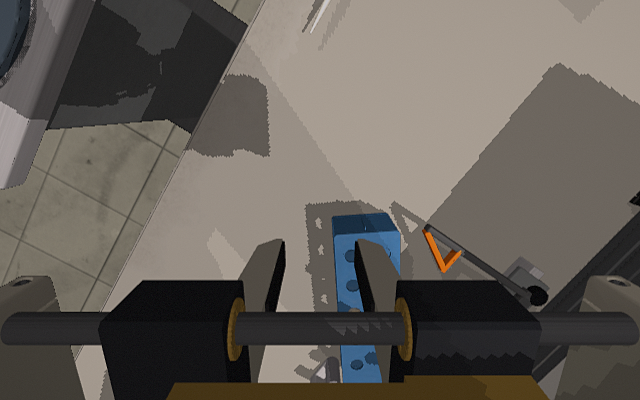

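```bash
python3 - <<'E'
from plan import *
f=np.load("pics/w1.npz"); i=dict(camera_matrix=f["K"],extrinsics=f["T"])
print("bot",ray("w",[(333,217),(384,212)],0,i).round(4)); print("top",ray("w",[(335,239),(400,234)],.055,i).round(4))
print("tooth",ray("w",[(423,229),(445,271),(462,252)],.048,i).round(4))
p=cv2.imread("pics/w1.png")[190:300,300:560]; cv2.imwrite("pics/w1z.png",cv2.resize(p,None,fx=3,fy=3,interpolation=2))
E
```

```text
bot [[0.4726 0.014  0.    ]
 [0.5171 0.05   0.    ]]
top [[0.4738 0.0114 0.055 ]
 [0.5229 0.0495 0.055 ]]
tooth [[0.5418 0.0646 0.048 ]
 [0.5892 0.0408 0.048 ]
 [0.5898 0.0665 0.048 ]]
```

View pics/w1z.png

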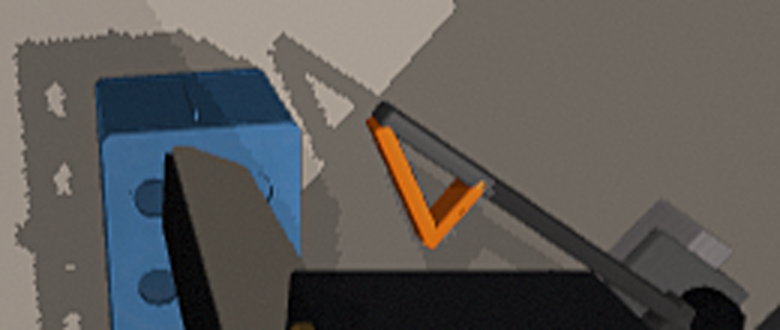

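```bash
python3 -c "
from plan import *
rows((.474,.060,.028),128,4)"
```

```text
[-0.08, 0.99, 3.5] -0.019
[-0.1, 0.98, 3.5] -0.019
[-0.11, 0.98, 3.5] -0.019
[-0.13, 0.98, 3.5] -0.019
```

Call:
servo_tool(
  steps=[
    [[3,-0.1,2.0,0,-0.04],[3,-0.1,1.9,2.0,-0.04],[3,-0.1,0,4.0,0],[3,-0.1,0,4.0,0],[3,0,0,3.8,0],[3,0,0,0,0]],
  ],
)

```text
time_s: 2.4
tool_pos: [0.4752, 0.063, 0.0257]
ee_rot: [-1.361, -2.831, -0.005]
wrist_force: [-0.3, 0.3, 0.8]
grip_width: 0.322
```

```bash
python3 - <<'E'
from plan import *
p,d=optics.camera("top"); cv2.imwrite("pics/top2z.png",cv2.resize(cv2.convertScaleAbs(p[110:250,270:430],alpha=1.4),None,fx=4,fy=4,interpolation=2))
rows((.4737,.060,.028),128,1); print(get_state()["tool_pos"])
E
```

```text
[-0.08, -0.39, -0.08] 0.011
[0.47628838 0.06307862 0.02720472]
```

View pics/top2z.png

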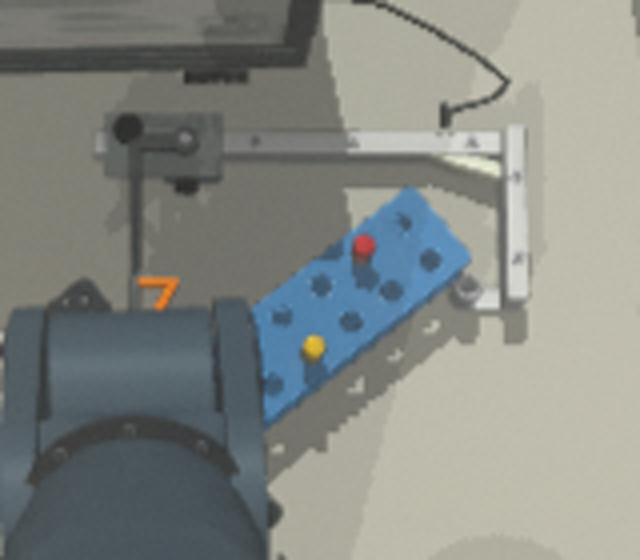

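Call:
servo_tool(
  steps=[
    [[3,-1.0,-0.3,0,0.01],[3,-0.5,0,0,0],[3,-0.5,0,0,0],[3,-0.4,0,0,0],[3,-0.4,0,0,0]],
  ],
)

```text
time_s: 3.08
tool_pos: [0.4942, 0.0375, 0.0313]
ee_rot: [1.375, 2.818, 0.011]
wrist_force: [-0.9, 0.6, -2.1]
grip_width: 0.328
```

Call:
servo_tool(
  steps=[
    [[3,-0.4,0,0,0],[3,-0.4,0,0,0]],
  ],
)

```text
time_s: 3.32
tool_pos: [0.4992, 0.031, 0.0313]
ee_rot: [1.375, 2.818, 0.011]
wrist_force: [-1.7, 2.0, 0.5]
grip_width: 0.322
```

Call:
servo_tool(
  steps=[
    [[3,-0.4,0,0,0],[3,-0.4,0,0,0]],
  ],
)

```text
time_s: 3.58
tool_pos: [0.5043, 0.0244, 0.0313]
ee_rot: [1.375, 2.819, 0.011]
wrist_force: [-1.4, 2.2, 1.0]
grip_width: 0.322
```

```bash
cat > look.py <<'E'
from plan import *
import sys
p,d=optics.camera("top"); cv2.imwrite(f"pics/{sys.argv[1]}.png",cv2.resize(cv2.convertScaleAbs(p[130:200,300:420],alpha=1.4),None,fx=6,fy=6,interpolation=2))
s,M,a=pose(); print(s["time_s"],s["tool_pos"],a,s["wrist_force"],"along tool x,y:",s["wrist_force"]@M[:,0],s["wrist_force"]@M[:,1])
E
python3 look.py t3
```

```text
3.625 [0.50469381 0.02406733 0.03134624] 128.00213013393108 [-1.01898078  0.24678907 -0.64316108] along tool x,y: 0.8233750997737325 -0.6565854130015472
```

View pics/t3.png

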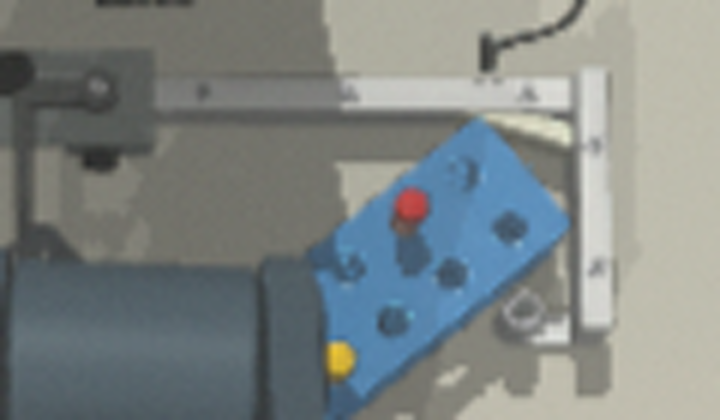

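```bash
python3 - <<'E'
from plan import *
c=lambda *a:np.array([(300+x/6,130+y/6) for x,y in a])
print(ray("top",c((572,220),(480,117)),.055).round(4)[:,:2].tolist())
print("wall",ray("top",c((580,70),(581,325)),.042).round(4)[:,:2].tolist())
print("rail",ray("top",c((160,110),(470,112)),.028).round(4)[:,:2].tolist(),ray("top",c((480,120),(572,148)),.028).round(4)[:,:2].tolist())
print("post",ray("top",c((524,312)),.043).round(4)[:,:2].tolist())
E
```

```text
[[0.6165, -0.1719], [0.6634, -0.1339]]
wall [[0.6874, -0.1807], [0.5724, -0.1758]]
rail [[0.6769, 0.0053], [0.673, -0.1331]] [[0.6692, -0.1374], [0.6555, -0.1778]]
post [[0.5785, -0.151]]
```

Call:
servo_tool(
  steps=[
    [[3,-0.2,0,0,0],[3,-0.2,0,0,0]],
  ],
)

```text
time_s: 3.88
tool_pos: [0.505, 0.0233, 0.0314]
ee_rot: [-1.379, -2.822, -0.013]
wrist_force: [-8.8, 20.9, 10.0]
grip_width: 0.323
```

Call:
servo_tool(
  steps=[
    [[3,-0.2,0,0,0]],
  ],
)

```text
time_s: 4.0
tool_pos: [0.5049, 0.0233, 0.0314]
ee_rot: [-1.377, -2.819, -0.014]
wrist_force: [-8.2, 17.6, 8.7]
grip_width: 0.323
```

Call:
servo_tool(
  steps=[
    [[3,-0.2,0,0,0]],
  ],
)

```text
time_s: 4.12
tool_pos: [0.5049, 0.0233, 0.0314]
ee_rot: [-1.376, -2.816, -0.015]
wrist_force: [-8.7, 16.1, 8.5]
grip_width: 0.322
```

Call:
servo_tool(
  steps=[
    [[3,0.3,0,0,0],[3,2.0,0,0,0],[0,0,-4.3,0.2,0],[0,0,-4.0,0,0],[0,-3.0,0,0,0],[0,-2.3,0,0,0],[0,0,0,0,0]],
  ],
)

```text
time_s: 5.0
tool_pos: [0.4547, -0.0499, 0.0288]
ee_rot: [-1.373, -2.82, -0.015]
wrist_force: [-0.3, 0.5, -0.8]
grip_width: 0.01
```

```bash
python3 - <<'E'
from plan import *
p,d=optics.camera("top"); cv2.imwrite("pics/t4.png",cv2.resize(cv2.convertScaleAbs(p[120:250,270:430],alpha=1.4),None,fx=4,fy=4,interpolation=2))
i=optics.camera_info("wrist"); p,d=optics.camera("wrist"); cv2.imwrite("pics/w4.png",p)
np.savez("pics/w4.npz",d=d,K=i["camera_matrix"],T=i["extrinsics"])
s,M,a=pose(); print(s["time_s"],s["tool_pos"],a,s["wrist_force"])
E
```

```text
5.1 [ 0.45365537 -0.04887201  0.02859149] 128.12696207569766 [ 0.15906531  0.23853129 -0.05927508]
```

View pics/t4.png

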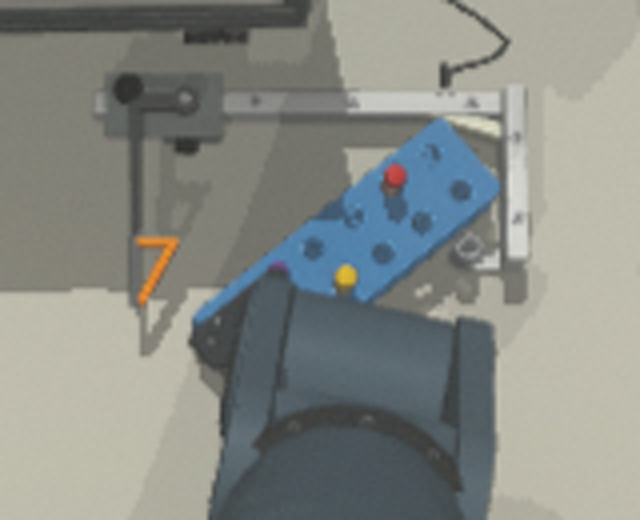

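View pics/w4.png

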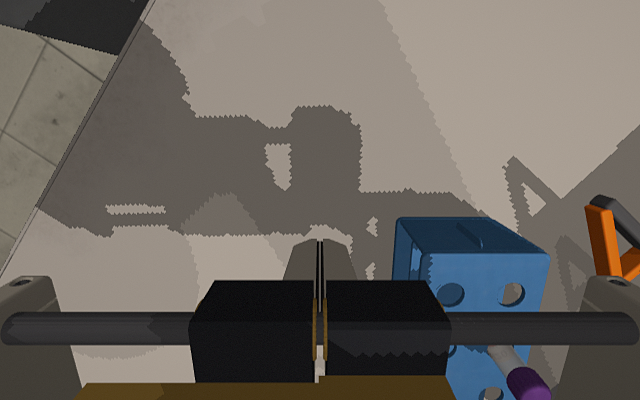

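```bash
python3 - <<'E'
from plan import *
f=np.load("pics/w4.npz"); i=dict(camera_matrix=f["K"],extrinsics=f["T"])
s,M,a=pose(); t=s["tool_pos"]
for uv,z in (((397,218),0),((422,253),.055),((550,255),.055)):
    w=ray("w",uv,z,i)[0]; print(w.round(4), ((w-t)@M).round(4))
O=np.array([.5885,-.1755]); th=-.037; Rd=np.array([[np.cos(th),-np.sin(th)],[np.sin(th),np.cos(th)]])
for al in np.arange(.70,-.01,-.05):
    c,n=np.cos(al),np.sin(al); aa=(9-9*c+25*n)/c
    P=np.array([aa,0])+188*np.array([-n,c])+17.5*np.array([-c,-n]); W=O+Rd@P/1000
    print(round(al,2),round(aa,1),W.round(4),"phi",round(np.degrees(al+th)+90,1))
E
```

```text
[ 0.4883 -0.0086  0.    ] [0.01   0.0519 0.029 ]
[ 0.4866 -0.0084  0.055 ] [ 0.0117  0.051  -0.026 ]
[0.537  0.0294 0.055 ] [ 0.0104  0.1141 -0.0257]
0.7 23.8 [ 0.4828 -0.039 ] phi 128.0
0.65 21.3 [ 0.4873 -0.0326] phi 125.1
0.6 19.0 [ 0.4924 -0.0266] phi 122.3
0.55 16.9 [ 0.4979 -0.0209] phi 119.4
0.5 14.9 [ 0.5038 -0.0157] phi 116.5
0.45 13.1 [ 0.5101 -0.0108] phi 113.7
0.4 11.3 [ 0.5167 -0.0064] phi 110.8
0.35 9.7 [ 0.5237 -0.0024] phi 107.9
0.3 8.2 [0.5309 0.0012] phi 105.1
0.25 6.7 [0.5383 0.0043] phi 102.2
0.2 5.3 [0.546 0.007] phi 99.3
0.15 3.9 [0.5538 0.0092] phi 96.5
0.1 2.6 [0.5618 0.0109] phi 93.6
0.05 1.3 [0.5698 0.0122] phi 90.7
-0.0 -0.0 [0.578 0.013] phi 87.9
```

Call:
servo_tool(
  steps=[
    [[0,-2.3,0,0,0],[0,0,1.8,0,0],[0,0,0.4,0,0],[0,0,0.4,0,0]],
  ],
)

```text
time_s: 5.6
tool_pos: [0.4875, -0.047, 0.0279]
ee_rot: [-1.366, -2.818, -0.014]
wrist_force: [0.3, 0.9, -0.2]
grip_width: 0.004
```

Call:
servo_tool(
  steps=[
    [[0,0,0.4,0,0],[0,0,0.4,0,0]],
  ],
)

```text
time_s: 5.85
tool_pos: [0.4934, -0.0411, 0.0279]
ee_rot: [-1.365, -2.818, -0.013]
wrist_force: [-2.0, -0.0, 1.6]
grip_width: 0.005
```

Call:
servo_tool(
  steps=[
    [[0,0,0.4,0,0],[0,0,0.4,0,0]],
  ],
)

```text
time_s: 6.1
tool_pos: [0.4994, -0.0359, 0.0278]
ee_rot: [-1.364, -2.817, -0.012]
wrist_force: [-2.7, -1.4, 2.5]
grip_width: 0.006
```

Call:
servo_tool(
  steps=[
    [[0,0.05,0.4,0,0.03],[0,0.05,0.4,0,0.03],[0,0.05,0.4,0,0.03]],
  ],
)

```text
time_s: 6.48
tool_pos: [0.5079, -0.0268, 0.0276]
ee_rot: [-1.497, -2.746, -0.011]
wrist_force: [-3.0, 0.1, 1.2]
grip_width: 0.002
```

```bash
sed -i 's/p\[130:200,300:420\]/p[125:225,290:420]/' look.py; python3 look.py t5
```

```text
6.525 [ 0.50832666 -0.02661259  0.02760181] 122.71435504608822 [-1.71506175e+00 -4.80763795e-04  6.33631150e-02] along tool x,y: 0.927361431695073 -1.4432840145043004
```

View pics/t5.png

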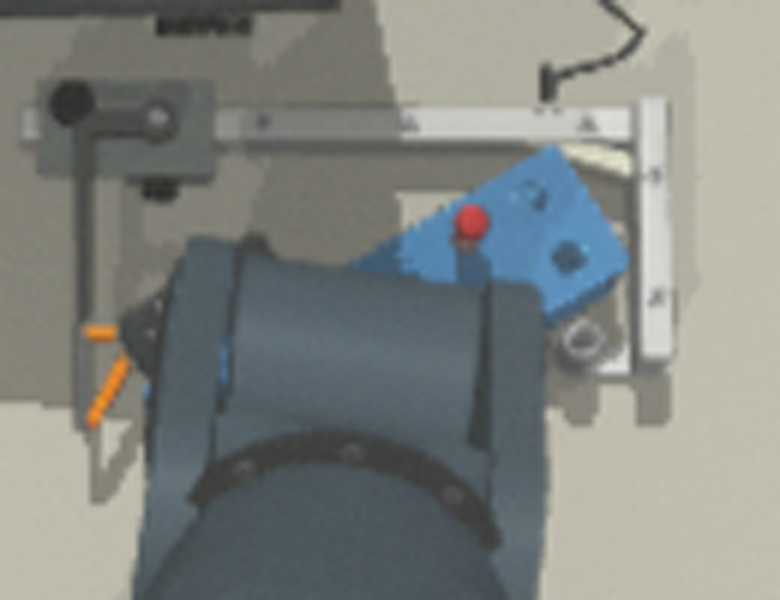

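Call:
servo_tool(
  steps=[
    [[0,0,0.4,0,0.025],[0,0,0.4,0,0.025],[0,0,0.4,0,0.025]],
  ],
)

```text
time_s: 6.9
tool_pos: [0.5178, -0.0198, 0.0273]
ee_rot: [-1.607, -2.68, -0.008]
wrist_force: [-9.0, 0.9, 5.2]
grip_width: -0.0
```

```bash
python3 look.py t6
```

```text
6.95 [ 0.5182822  -0.01961474  0.02732287] 118.03967799479487 [-5.03262479  1.3416321   0.19537999] along tool x,y: 3.552699018467687 -3.8116884239268574
```

View pics/t6.png

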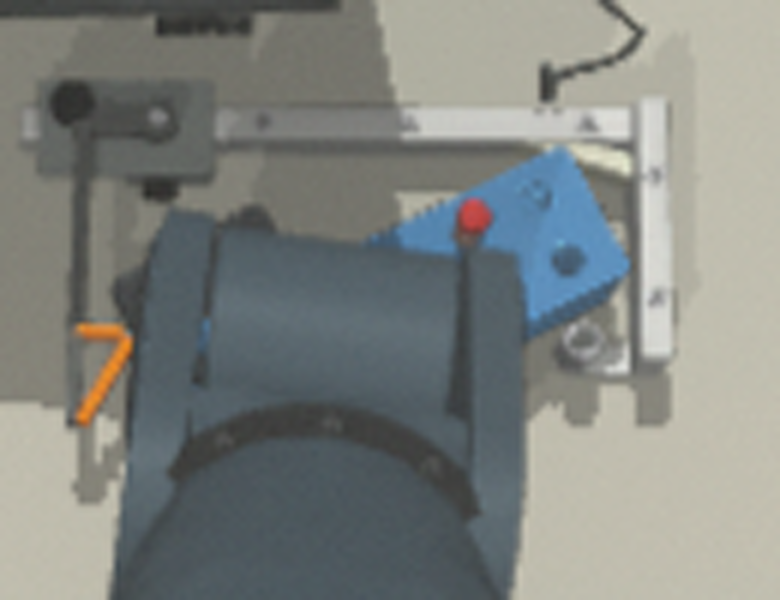

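Call:
servo_tool(
  steps=[
    [[0,0.1,0.3,0,0.025],[0,0.1,0.3,0,0.025]],
  ],
)

```text
time_s: 7.2
tool_pos: [0.5218, -0.0153, 0.0273]
ee_rot: [-1.678, -2.634, -0.005]
wrist_force: [-6.4, -3.3, 5.5]
grip_width: 0.002
```

Call:
servo_tool(
  steps=[
    [[0,0.1,0.3,0,0.025],[0,0.1,0.3,0,0.025]],
  ],
)

```text
time_s: 7.45
tool_pos: [0.5254, -0.0114, 0.0274]
ee_rot: [-1.747, -2.586, -0.0]
wrist_force: [-9.1, -4.5, 7.1]
grip_width: 0.005
```

```bash
python3 look.py t7
```

```text
7.5 [ 0.52556443 -0.0112845   0.02736176] 111.84840481222852 [-6.48301641 -3.11310591  5.42671181] along tool x,y: -0.3811680485223168 -7.2394755639971855
```

View pics/t7.png

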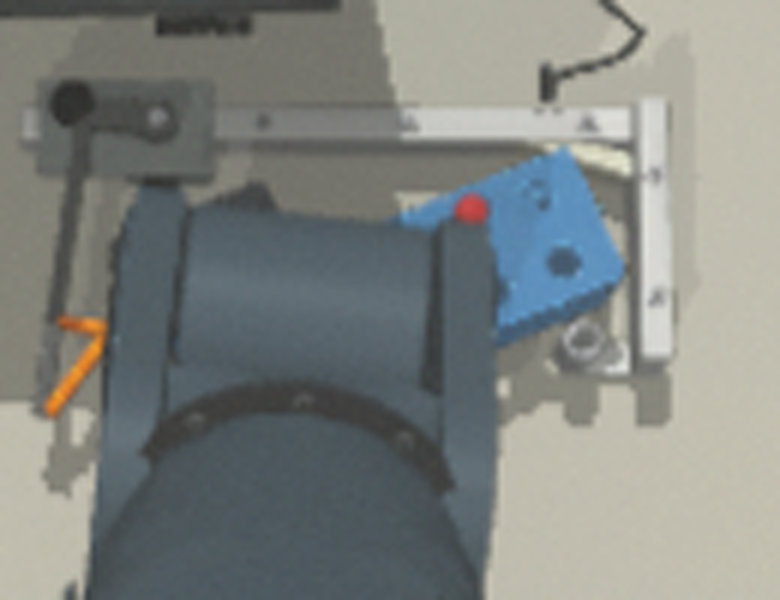

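```bash
python3 - <<'E'
from h import *
c=lambda *a:np.array([(290+x/6,125+y/6) for x,y in a])
for pts in (((628,262),(550,147)),((630,265),(560,147)),((626,265),(572,149))): print(ray("top",c(*pts),.055).round(4)[:,:2].tolist())
print(ray("top",c((640,100),(641,355)),.042).round(4)[:,:2].tolist())
E
```

```text
[[0.6112, -0.1699], [0.6633, -0.1382]]
[[0.6098, -0.1707], [0.6633, -0.1426]]
[[0.6098, -0.169], [0.6622, -0.1478]]
[[0.6874, -0.1807], [0.5724, -0.1758]]
```

Call:
servo_tool(
  steps=[
    [[0,0,0.3,0,0.02],[0,0,0.3,0,0.02]],
  ],
)

```text
time_s: 7.75
tool_pos: [0.527, -0.0098, 0.0273]
ee_rot: [-1.798, -2.541, 0.011]
wrist_force: [-4.1, -0.6, 0.2]
grip_width: 0.003
```

Call:
servo_tool(
  steps=[
    [[0,0,0.3,0,0.02],[0,0,0.3,0,0.02]],
  ],
)

```text
time_s: 8.0
tool_pos: [0.5334, -0.0079, 0.0273]
ee_rot: [-1.853, -2.502, 0.011]
wrist_force: [-0.9, 0.9, 0.7]
grip_width: 0.007
```

```bash
python3 look.py t8
```

```text
8.05 [ 0.53373708 -0.00774385  0.02730936] 106.8750411755521 [ 0.28284652  0.30868349 -0.3430164 ] along tool x,y: 0.20694714543748616 0.36797306565455307
```

View pics/t8.png

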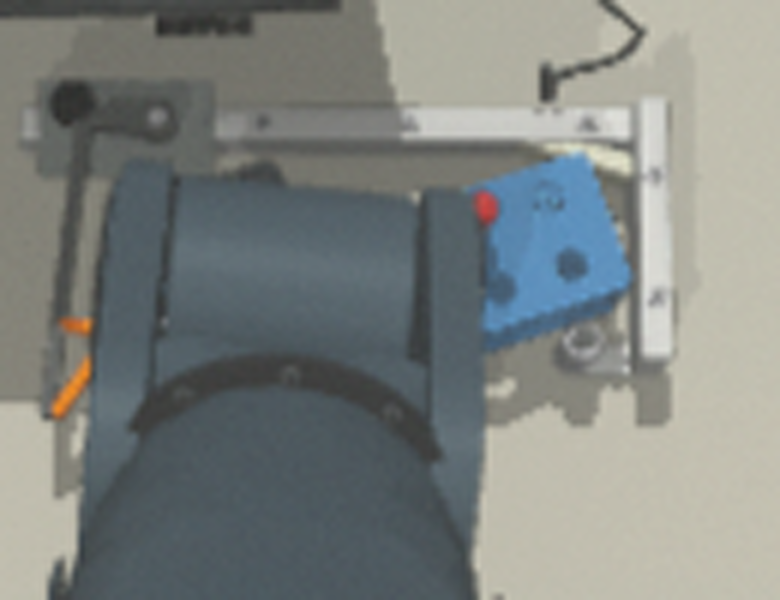

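Call:
servo_tool(
  steps=[
    [[0,0,0.3,0,0.02],[0,0,0.3,0,0.02]],
  ],
)

```text
time_s: 8.3
tool_pos: [0.5394, -0.0056, 0.027]
ee_rot: [-1.906, -2.46, 0.013]
wrist_force: [-3.2, 1.3, 2.1]
grip_width: 0.004
```

Call:
servo_tool(
  steps=[
    [[0,0,0.3,0,0.02],[0,0,0.3,0,0.02]],
  ],
)

```text
time_s: 8.55
tool_pos: [0.5454, -0.0038, 0.0268]
ee_rot: [-1.958, -2.419, 0.014]
wrist_force: [-4.2, 1.6, 1.0]
grip_width: 0.006
```

Call:
servo_tool(
  steps=[
    [[0,0,0.3,0,0.02],[0,0,0.3,0,0.02]],
  ],
)

```text
time_s: 8.8
tool_pos: [0.5517, -0.0024, 0.0265]
ee_rot: [-2.01, -2.376, 0.015]
wrist_force: [-1.6, 1.8, 1.9]
grip_width: 0.005
```

```bash
python3 look.py t9
```

```text
8.85 [ 0.55216063 -0.0024345   0.0265952 ] 99.48619384155904 [-1.05259577  1.15240664 -1.05583109] along tool x,y: 1.2928715226222698 -0.8203986999009654
```

View pics/t9.png

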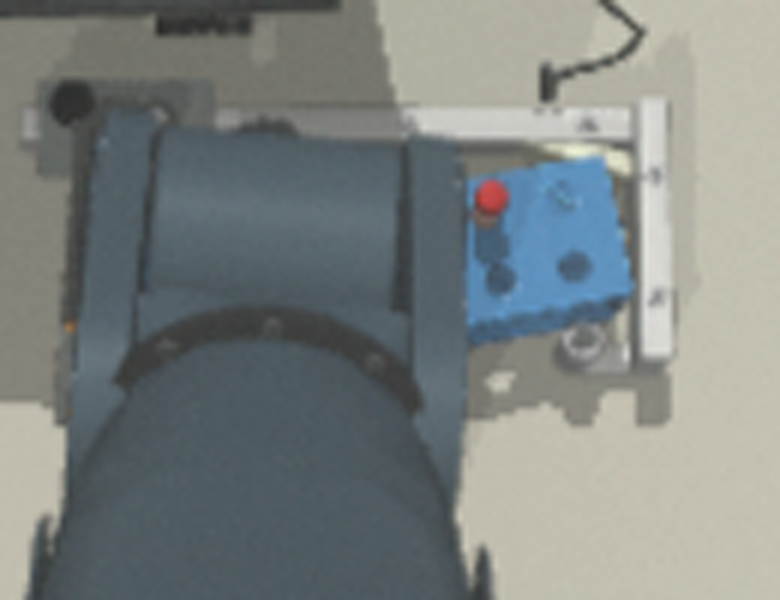

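Call:
servo_tool(
  steps=[
    [[0,0,0.3,0,0.02],[0,0,0.3,0,0.02]],
  ],
)

```text
time_s: 9.1
tool_pos: [0.5583, -0.0014, 0.0264]
ee_rot: [-2.061, -2.332, 0.015]
wrist_force: [-3.3, 2.0, 1.6]
grip_width: 0.003
```

Call:
servo_tool(
  steps=[
    [[0,0,0.2,0,0.015],[0,0,0.2,0,0.015]],
  ],
)

```text
time_s: 9.35
tool_pos: [0.5626, -0.0009, 0.0263]
ee_rot: [-2.099, -2.299, 0.016]
wrist_force: [-3.0, 2.4, 0.7]
grip_width: 0.01
```

```bash
python3 look.py t10; python3 - <<'E'
from h import *
p,d=optics.camera("scene"); cv2.imwrite("pics/s10.png",cv2.resize(p[120:230,230:370],None,fx=5,fy=5,interpolation=2))
E
```

```text
9.4 [ 0.56287962 -0.00090158  0.02627572] 95.16073581911442 [-1.21414699  1.68103053 -0.05830071] along tool x,y: 1.7824130432536154 -1.0554013064626147
```

View pics/t10.png

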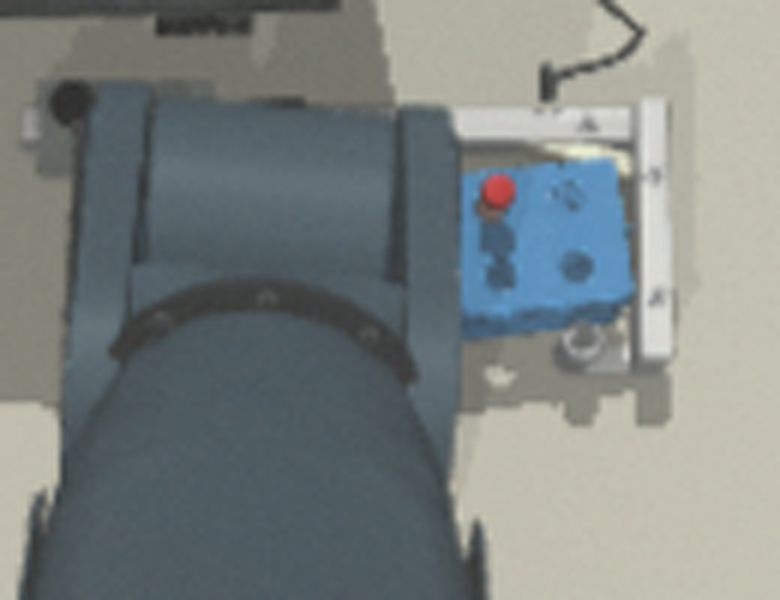

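View pics/s10.png

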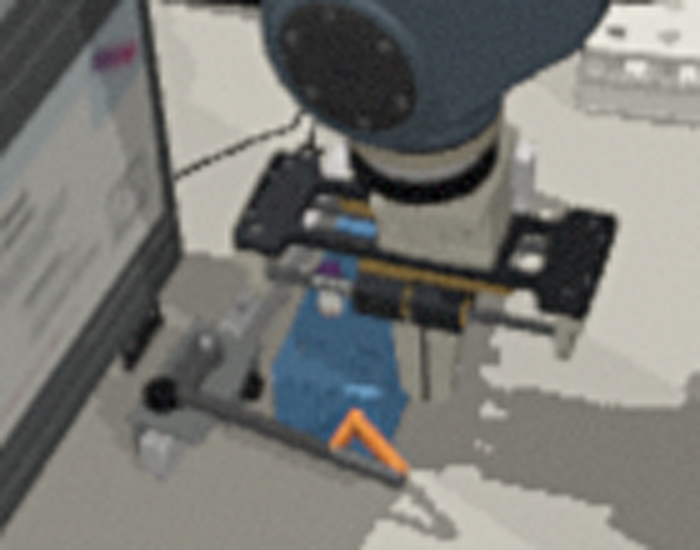

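Call:
servo_tool(
  steps=[
    [[0,0,0.2,0,0.012],[0,0,0.2,0,0.012]],
  ],
)

```text
time_s: 9.7
tool_pos: [0.5669, -0.0005, 0.0262]
ee_rot: [-2.127, -2.273, 0.016]
wrist_force: [-3.4, 2.5, 1.1]
grip_width: 0.006
```

Call:
servo_tool(
  steps=[
    [[0,0,0.15,0,0.01],[0,0,0.15,0,0.01]],
  ],
)

```text
time_s: 9.95
tool_pos: [0.57, -0.0002, 0.0261]
ee_rot: [-2.151, -2.25, 0.017]
wrist_force: [-3.6, 2.3, 1.2]
grip_width: 0.006
```

Call:
servo_tool(
  steps=[
    [[0,0,0.15,0,0.01],[0,0,0.15,0,0.01]],
  ],
)

```text
time_s: 10.2
tool_pos: [0.5731, -0.0, 0.026]
ee_rot: [-2.175, -2.227, 0.017]
wrist_force: [-4.0, 4.2, 2.1]
grip_width: 0.003
```

Call:
servo_tool(
  steps=[
    [[0,0,0.15,0,0.01],[0,0,0.15,0,0.01]],
  ],
)

```text
time_s: 10.45
tool_pos: [0.5746, 0.0004, 0.026]
ee_rot: [-2.197, -2.201, 0.022]
wrist_force: [-11.6, 3.6, 7.9]
grip_width: 0.005
```

```bash
cat > ls.py <<'E'
import sys
from h import *
p,d=optics.camera("scene"); a=cv2.resize(p[120:230,250:350],None,fx=5,fy=5,interpolation=2)
cv2.imwrite(f"pics/{sys.argv[1]}.png",a)
E
python3 look.py t11; python3 ls.py s11
```

```text
10.5 [5.74676703e-01 4.55818762e-04 2.60147714e-02] 90.07128463177547 [-9.69104936  2.65533203  7.04619324] along tool x,y: 2.7573852723660472 -9.910961522541593
```

View pics/t11.png

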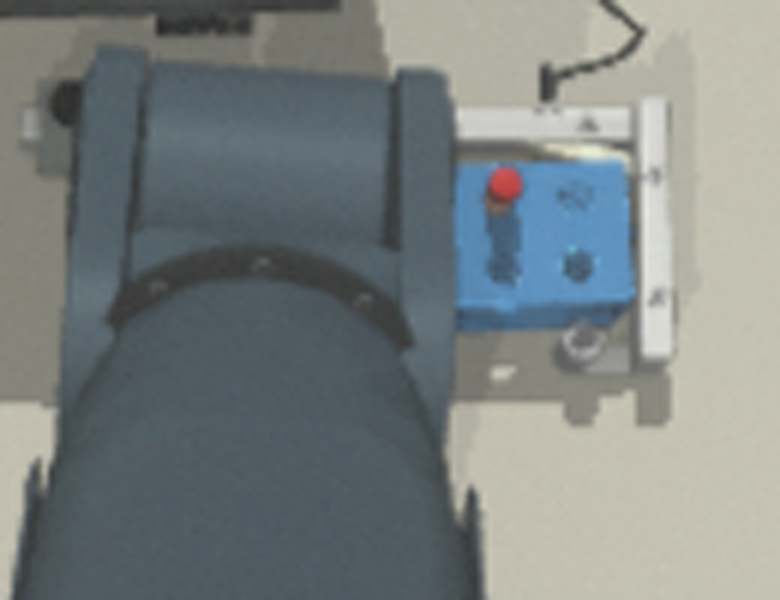

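View pics/s11.png

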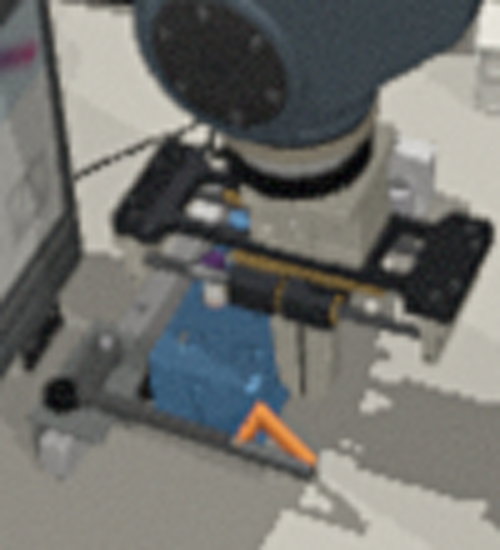

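```bash
python3 - <<'E'
from h import *
p,_=optics.camera("scene"); q=cv2.imread("pics/scene0.png")
z=lambda a:cv2.resize(a[190:225,285:325],None,fx=9,fy=9,interpolation=cv2.INTER_CUBIC)
cv2.imwrite("pics/cmp.png",np.hstack([z(q),z(p)]))
cv2.imwrite("pics/scene11.png",p)
for a in (q,p):
    m=cv2.inRange(cv2.cvtColor(a,cv2.COLOR_BGR2HSV),(5,150,100),(18,255,255))[190:225,285:325]; ys,xs=np.nonzero(m); print(len(xs),xs.mean()+285,ys.mean()+190,xs.min(),xs.max(),ys.min(),ys.max())
print(get_state()["wrist_force"])
E
```

```text
51 304.5098039215686 206.09803921568627 13 27 11 21
52 304.4423076923077 206.0 13 27 11 21
[-9.86282932  4.15168029  7.31213178]
```

View pics/cmp.png

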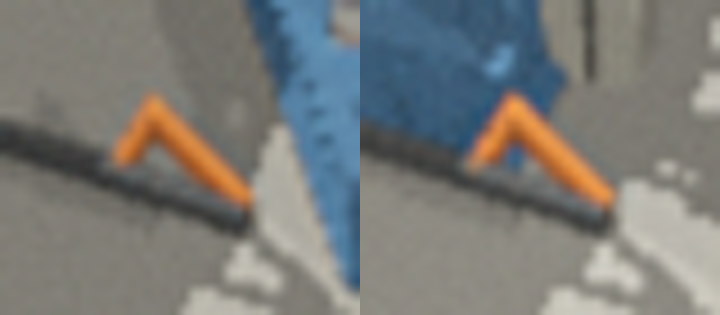

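Call:
servo_tool(
  steps=[
    [[0,0,-0.05,0,0],[0,0,-0.1,0,0],[0,0,-0.2,0,0],[0,0,-0.4,0,0],[0,0,-3,0,0],[0,0,-5,0,0],[0,0,-5,0,0],[0,0,0,0,0]],
  ],
)

```text
time_s: 11.6
tool_pos: [0.4345, -0.0007, 0.0303]
ee_rot: [-2.201, -2.204, 0.017]
wrist_force: [1.2, 0.3, 0.3]
grip_width: 0.007
```

Call:
servo_tool(
  steps=[
    [[0,0,0,-5,0],[0,0,0,-5,0],[0,0,-6,0,0],[0,0,0,0,0]],
  ],
)

```text
time_s: 12.1
tool_pos: [0.3793, -0.0025, 0.1361]
ee_rot: [-2.205, -2.206, 0.013]
wrist_force: [0.4, -0.0, 0.6]
grip_width: 0.004
```

```bash
python3 look.py t12; python3 - <<'E'
from h import *
q=cv2.imread("pics/scene0.png"); p,_=optics.camera("scene"); cv2.imwrite("pics/scene12.png",p)
for a in (q,p):
    m=cv2.inRange(cv2.cvtColor(a,cv2.COLOR_BGR2HSV),(5,150,100),(18,255,255))[190:225,285:325]; ys,xs=np.nonzero(m); print(len(xs),xs.mean()+285,ys.mean()+190)
cv2.imwrite("pics/s12.png",cv2.resize(p[120:230,250:350],None,fx=5,fy=5,interpolation=2))
E
```

```text
12.15 [ 0.38244689 -0.0028935   0.13688915] 90.02038057201764 [ 1.20210843 -0.07373127 -0.30441205] along tool x,y: -0.07717647466949443 1.2072973094056527
51 304.5098039215686 206.09803921568627
52 304.65384615384613 206.21153846153845
```

View pics/t12.png

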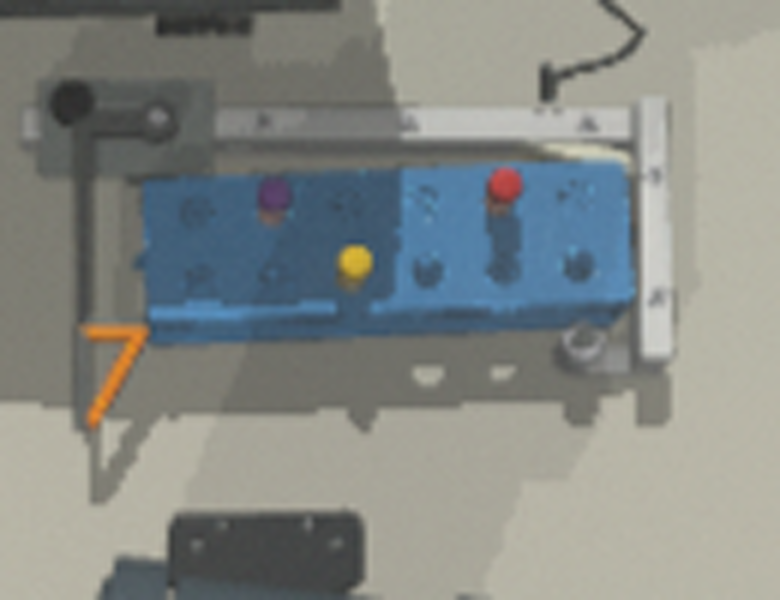

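View pics/s12.png

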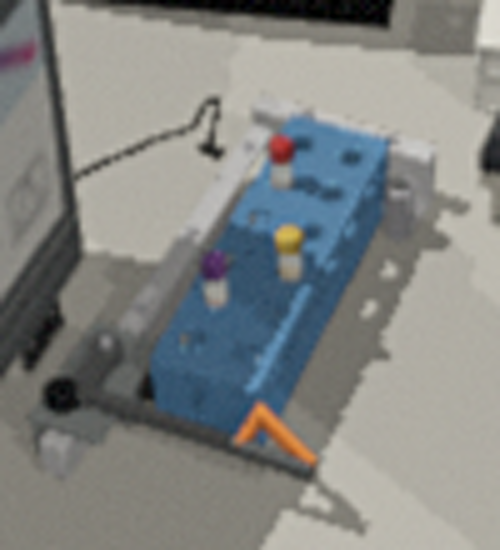

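```bash
python3 - <<'E'
from h import *
c=lambda *a:np.array([(290+x/6,125+y/6) for x,y in a])
O=np.array([.5885,-.1760]); th=-.037; Rd=np.array([[np.cos(th),-np.sin(th)],[np.sin(th),np.cos(th)]])
f=lambda z,*pts: print(((ray("top",c(*pts),z)[:,:2]-O)@Rd*1000).round(1).tolist())
f(.055,(634,298),(630,162),(145,183),(148,305)); f(0.,(150,343)); f(.042,(640,100),(641,355)); f(.043,(584,342)); f(.048,(148,330),(90,425)); f(.028,(160,143),(470,143))
E
```

```text
[[6.5, 4.5], [67.2, 5.6], [54.4, 217.3], [-0.0, 215.1]]
[[-5.8, 214.4]]
[[99.0, -1.0], [-16.1, -0.4]]
[[-10.9, 24.6]]
[[-9.7, 215.0], [-52.1, 239.4]]
[[79.8, 211.3], [82.0, 72.8]]
```

Call:
servo_tool(
  steps=[
    [[0,0,0,-4,0],[0,-4.5,1.0,-4,0],[0,-4.5,2.0,0,0],[0,-4.5,2.0,0,0],[0,-4.5,2.0,0,0],[0,-4.5,2.0,0,0],[0,0,0,0,0]],
  ],
)

```text
time_s: 13.08
tool_pos: [0.4874, -0.2394, 0.2168]
ee_rot: [-2.21, -2.216, 0.004]
wrist_force: [-0.3, 0.9, -0.2]
grip_width: 0.006
```

```bash
python3 - <<'E'
from plan import *
i=optics.camera_info("wrist"); p,d=optics.camera("wrist"); cv2.imwrite("pics/w13.png",p)
np.savez("pics/w13.npz",d=d,K=i["camera_matrix"],T=i["extrinsics"])
E
```

```text
(no output)
```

View pics/w13.png

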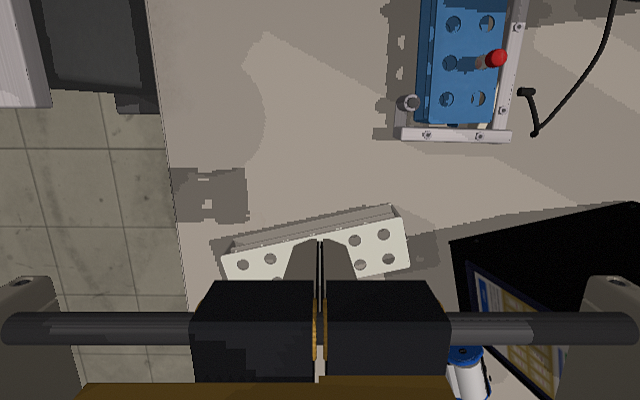

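```bash
python3 - <<'E'
import cv2
p=cv2.imread("pics/w13.png")[70:155,375:535]; cv2.imwrite("pics/w13z.png",cv2.resize(p,None,fx=5,fy=5,interpolation=2))
E
```

```text
(no output)
```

View pics/w13z.png

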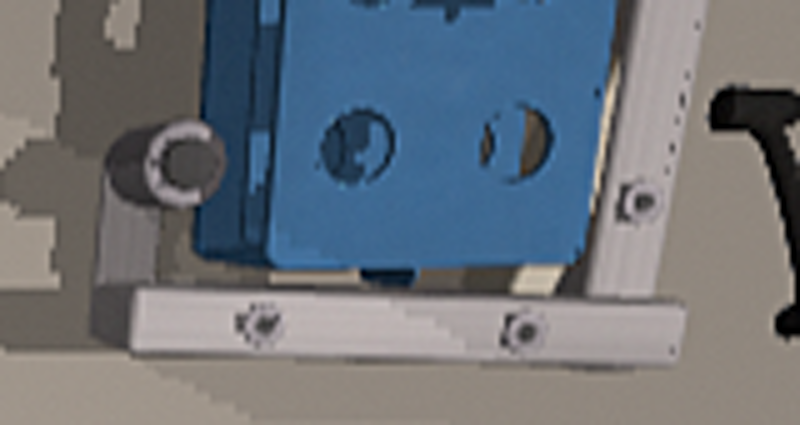

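```bash
python3 - <<'E'
from h import *
f=np.load("pics/w13.npz"); i=dict(camera_matrix=f["K"],extrinsics=f["T"])
c=lambda *a:np.array([(375+x/5,70+y/5) for x,y in a])
g=lambda z,*p:print(ray("w",c(*p),z,i)[:,:2].round(4).tolist())
g(.055,(268,265),(580,262)); g(.042,(140,290),(685,304)); g(0.,(197,255)); g(.043,(187,162)); g(.035,(388,286))
E
```

```text
[[0.5967, -0.1729], [0.6592, -0.1722]]
[[0.5746, -0.1787], [0.6892, -0.1812]]
[[0.5978, -0.173]]
[[0.582, -0.153]]
[[0.6294, -0.1781]]
```

```bash
python3 -c "
from plant import job,get_state
s=get_state();print(s['time_s'],s['wrist_force']);print(job.hand_in())"
```

```text
13.125 [-1.34656592  0.60494385  0.84234008]
the job is handed in; nothing more can be done
None
```

The rack is docked and the catch has snapped shut in front of it. I handed the job in at about 13.1 s of the 64 s allowed, with the arm clear of everything.

**What I did:**
1. I slid the rack lengthwise with both fingers on its free end until it met the end wall.
2. I pushed its front face near the free end with shut fingers. It swung round the post and opened the catch, and I stopped when the pad force built up.
3. I backed off slowly and lifted clear.

**Last checks (from the camera images unless noted):**
- **Catch:** it shows the same picture position as at the start, within 0.2 px, so it is shut, with the tooth in front of the rack.
- **Tubes and bystanders:** all three tubes are standing. I moved nowhere near the tip box or the bottle, but I did not re-measure them.
- **Rack angle:** about 0.03–0.06 rad from parallel with the dock (limit 0.1).
- **Free corner:** at about x = -6 to 0 mm (limit -14 to 17).

**Less certain:**
- **Heel distance:** the rack's body ends about 4.5–6 mm from the wall in the images. A small knob on its heel end nearly touches the wall. The body measures about 212 mm instead of 221 mm, so I put the true heel corner at about 1–3 mm from the wall (limit 8).
- **Heel against the post:** the heel sits about 5–6 mm behind the post line, not touching the post (limit 10).
- **Contact forces:** the wrist force peaked at about 25 N when the heel met the end wall (21 N along the wall's normal). This is close to the 25 N limit and higher than I wanted. When the pad was reached it peaked at about 14 N in total (12 N along the push).

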